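# Try the catch and hold the display case open for a customer

### The arm

A 6-joint arm with a two-finger parallel gripper is mounted at the origin on the work surface. World frame = base frame: x ahead of the robot, y to its left, z up, the work surface at z = 0. Lengths are in m, angles in rad, forces in N, time in s.
With the tool pointing down it reaches from about 0.275 to 0.75 m from the base axis. Payload 10.2 kg.
Tool frame: the origin (TCP) lies midway between the tips of the shut fingers; the grasp point (between the pads) lies 19 mm behind it (manip.grip_depth is the distance from the TCP to the grasp point, in m); z points along the fingers, y is the direction in which the jaws open and shut (so a half turn about z gives the same grasp; the last joint's range is limited). The gripper opens to 88 mm and grips with 3 to 60 N. Pads are 18 mm wide; open, the fingers measure 123 mm over their backs; the gripper's body (75 mm by 187 mm) begins 45 mm behind the grasp point.
Start: joints at [-1.325, 0.313, 1.498, -0, 1.331, -0.223], TCP at [0.237, -0.468, 0.239] pointing down, gripper open.
Joint ranges: [-2.94, 2.94], [-0.97, 2.17], [0.19, 2.56], [-1.23, 4.37], [0.02, 3.11], [-2.88, 2.88]. Speed limits (rad/s): [2.39, 2.39, 3.01, 3.14, 3.14, 3.14].

### API

Orientations are given as [roll, pitch, yaw] about the fixed x, y, z axes, in that order (R = Rz(yaw) Ry(pitch) Rx(roll)).
In Python, from plant import telemetry, viewer, manip gives the robot as it stands.
- The arm moves only by the shell command python3 -m jog 'ROWS'. ROWS is JSON, a list of rows, each a list of 7 numbers: the finger opening in m, from 0 to 0.0881, then the shift along the tool's x, y, z in m, then the turn, a rotation vector about the tool's x, y, z in degrees. In form: [[grip, dx, dy, dz, wx, wy, wz], ...]. A call has 1 to 20 rows; each row is the pose to reach, as a shift and turn from the pose commanded when the call began, along the tool's axes at that moment; what a row does not reach only later rows make up. A row lasts 1/10 s, in which the tool goes at most 50 mm and 8.59 degrees, less where a joint would pass 70% of its speed; a pose out of reach is approached as far as the arm can. A call with a gripper value outside its range is refused whole. The fingers move at their own pace and stop on an object; the grip force is fixed at half the most. Time passes only in rows, so rows that repeat a pose let the fingers close. It gives the time, the measured TCP pose, the force and the opening at its end, in the units of the state.
- telemetry.sense(): the state, without advancing time (a new reading comes with each control period).
- viewer.snapshot(name): name is "side" or "top" or "wrist"; returns a dict with "color" (480x640x3 uint8, red, green, blue), "z_map" (480x640 float32, m along the optical axis (not along the pixel's ray), 0 where there is no reading), "fx", "fy", "cx", "cy" (pixels), "dist" ([k1, k2, p1, p2, k3] as OpenCV has them; the pictures are not rectified), "origin" and "orientation" of the camera in the world. Camera axes: x right, y down, z forward; pixel columns grow to the right and rows downward; lengths in m; the calibration is good to about 2 mm. A picture is of the moment at which its call begins.
- manip.close_job(): hands the job in, once; it reports no verdict.
The state is a dict: "time": time; "qpos": joint angles; "qvel": joint speeds; "effort": joint torques, N m; "tcp_pos": TCP position; "tool_rot": TCP orientation; "ft_force": force on the tool from outside, world axes, zero at the start; "wrist_torque": the same for the moment, N m; "grip_width": finger opening in m.
Only numpy, scipy, OpenCV 4.12 (cv2) and the standard library are available. Lean on these libraries where they do the work, as an engineer would, in place of code of your own. Each camera call takes 0.05 s, during which the arm holds its last target.

### The job

A customer across the table wants to see inside the glazed display case. Leaving the catch as it is, first try the lid with a tug upward on its brass pull bar to learn whether it is caught; if it is, slide the catch's thumb piece right back to free it, then raise the lid about half-way (some 45 to 55 degrees) by the bar. Finish while holding the bar, with the lid held open and still - it has no stay; never let the lid slam shut, and do not disturb the other wares.

Things in the scene. Friction and masses are not known exactly. Their poses are not given: they have to be found in the camera images.
- case: Low wooden display case with a glazed lid, fixed to the table: 240 mm deep (its x) by 330 mm wide (its y, from -180 to +150 mm), 100 mm tall with the lid shut. Origin on the table under it; its x points from the hinge side (nearest the robot) to the opening side (facing the customer), z up. A solid ledge 60 mm wide, as high as the shut lid's top (100 mm), runs along its -y side and carries the catch.
- bar (a point): Brass pull bar of the lid: a round bar 12 mm thick, 110 mm long along its y (parallel to the hinge), its axis standing 42 mm off the lid's upper face on a 12 mm post at each end (36 mm free under the bar), near the lid's opening edge (about 25 mm in from it). This point is the middle of the bar; it moves and turns with the lid; with the lid shut its axes are those of the case.
- hinge (a point): Point on the hinge line of the lid, 86 mm above the table. The line runs along the case's y; the bar's axis is 215 mm from it level and 56 mm above it when the lid is shut.
- lid (a joint): Opening angle of the lid (rad): 0 shut, growing as the opening edge rises and swings back toward the robot about the case's y direction, stop at 1.25. About 0.45 to 0.9 kg; no stay or spring, so it falls shut whenever it is let go. If the tongue is caught the lid still lifts with a little play, to about 0.04 rad, and then stops hard; if not, it goes on rising.
- catch (a joint): Travel of the catch's thumb piece (m): 0 nearest the lid, 0.022 fully back at its stop, growing as it slides away from the lid (the case's -y direction). Needs about 3 to 5 N and stays where it is left. It starts at 0 to 0.004, whether or not the lid is caught: it has lost motion, and only pushes back a tongue hidden in the ledge, which stays back. So neither its position nor a look tells whether the lid is caught. Slid right back to its stop it always frees the lid.
- thumb (a point): The upright brass thumb piece of the catch on the ledge, 12 mm (case x) by 14 mm (case y), its top 36 mm above the ledge and the lid's face. This point is on its axis, 12 mm below its top (124 mm above the table).
- vase_mid (a point): Bystander, loose: blue glazed vase, 68 mm wide, 115 mm tall. Point on its axis half-way up. Not to be disturbed.
- mug_mid (a point): Bystander, loose: white mug, 76 mm wide, 85 mm tall. Point on its axis half-way up. Not to be disturbed.
- jar_mid (a point): Bystander, loose: glass jar with a steel cap, 64 mm wide, 100 mm tall. Point on its axis half-way up. Not to be disturbed.
- bowl_mid (a point): Bystander, loose: terracotta bowl, 120 mm wide, 50 mm tall. Point on its axis half-way up. Not to be disturbed.
- candlestick_mid (a point): Bystander, loose: brass candlestick, 72 mm wide foot, 110 mm tall. Point on its axis half-way up. Not to be disturbed.
- bell_mid (a point): Bystander, loose: small brass hand bell, 34 mm wide, 42 mm tall, standing on the near end of the case's ledge. Point on its axis half-way up. Not to be disturbed.
- tin_mid (a point): Bystander, loose: round green tin with a white lid, 92 mm wide, 57 mm tall. Point on its axis half-way up. Not to be disturbed.

How it is judged:
On the way, in this order (a step that is already met when the one before it is completed fails the run):
1. the lid has been tugged up to where a caught tongue would stop it (lid angle above 0.025 rad), with the catch not yet slid (under 8 mm) (value of joint lid above 0.025 rad and value of joint catch below 0.008 m), for 0.1 s.
2. the lid is raised about half-way by its bar (above 0.65 rad, fingers on it) (value of joint lid above 0.65 rad and contact force between the fingers and lid above 0.5 N), for 0.2 s.
At the end, for the whole second after the job is handed in: For the whole last second the fingers hold the lid or its pull bar (contact above 0.5 N) and the lid stands open between 0.65 and 1.1 rad (37 to 63 degrees), moving slower than 0.1 rad/s (all of step 2 and value of joint lid below 1.1 rad and velocity of joint lid between -0.1 and 0.1 rad/s); the arm keeps its last pose, push and grip.
It fails at once if the lid falls or slams (closing faster than 3.5 rad/s) (velocity of joint lid below -3.5 rad/s).
It fails at once if a bystander is pushed or tipped more than 30 mm (distance of any of vase_mid, mug_mid, jar_mid, bowl_mid, candlestick_mid, bell_mid, tin_mid from where it was at the start of the episode above 0.03 m).
It also fails if it takes over 54 s, if anything falls off the work surface, if the arm or the gripper's body presses on something with over 40 N, if the wrist force passes 120 N, or if a joint passes its speed limit or range.

## Working session

There is one attempt and no reset: what is moved stays moved. The work goes in short steps, Python scripts to look and compute and a shell command to move; the robot and the scene stay as the last step left them, time stands still between calls to the robot, and variables do not carry over. Pictures are saved under pics/ and viewed, and the job is handed in when it is done.

```bash
ls; mkdir -p pics; python3 - <<'E'
from plant import telemetry, viewer, manip
import cv2,numpy as np
s=telemetry.sense(); print(s)
for n in ["side","top","wrist"]:
    d=viewer.snapshot(n); cv2.imwrite(f"pics/{n}0.png",d["color"][:,:,::-1]); np.savez(f"/tmp/{n}0.npz",**d)
    print(n,d["fx"],d["fy"],d["cx"],d["cy"],d["dist"],d["origin"],d["orientation"])
E
```

```text
pics
{'time': 0.0, 'qpos': array([-1.32539372e+00,  3.13470245e-01,  1.49842284e+00, -4.34996985e-06,
        1.33099882e+00, -2.23373772e-01]), 'qvel': array([-0.00064742, -0.00031265, -0.00021256,  0.0013618 , -0.00123006,
        0.00024275]), 'effort': array([-4.45887372e-04, -4.02209973e+01, -2.52268142e+01,  6.94475463e-02,
        3.52828146e-02, -9.62782042e-05]), 'tcp_pos': array([ 0.23713267, -0.46812343,  0.23815607]), 'tool_rot': array([-3.14032474e+00, -2.83692765e-04,  4.68777233e-01]), 'ft_force': array([ 0.62385979,  0.39850682, -0.09883042]), 'wrist_torque': array([-0.02885117, -0.01526897,  0.03444833]), 'grip_width': 0.08803152590577606}
side 531.7192000861843 531.7192000861843 313.01076662049616 250.05496635344113 [0.02772989 0.         0.         0.         0.        ] [ 0.32066364 -0.99562277  0.81654133] [-2.14989274  0.02209236 -0.25957573]
top 515.1940222168586 515.1940222168586 323.5049580420829 233.39014961663003 [-0.13710518  0.          0.          0.          0.        ] [0.37589836 0.04901702 1.06697029] [-2.92991775  0.00500773 -1.7067582 ]
wrist 336.0210255358679 336.0210255358679 318.9229381112519 243.54187982111873 [-0.06269139  0.          0.          0.          0.        ] [ 0.30114618 -0.43579022  0.38375716] [ 2.86176304e+00  1.16083541e-03 -1.10079580e+00]
```

View pics/side0.png

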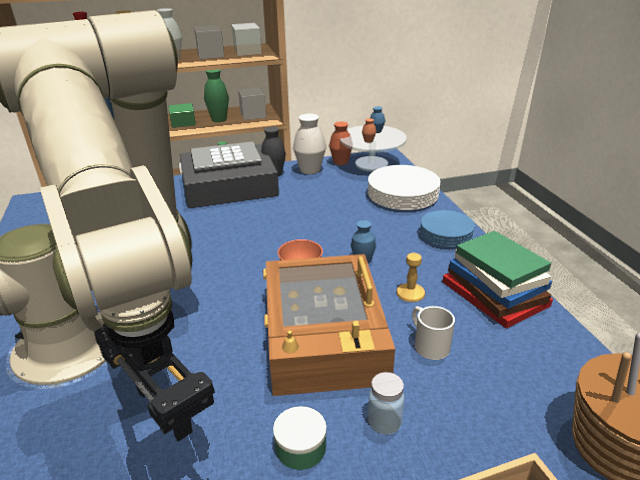

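View pics/top0.png

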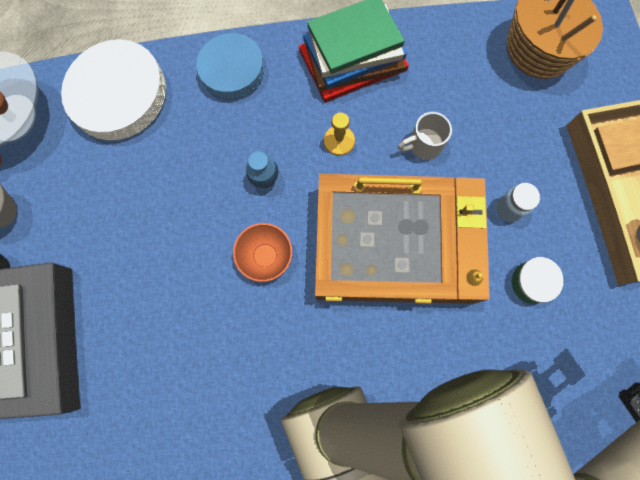

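View pics/wrist0.png

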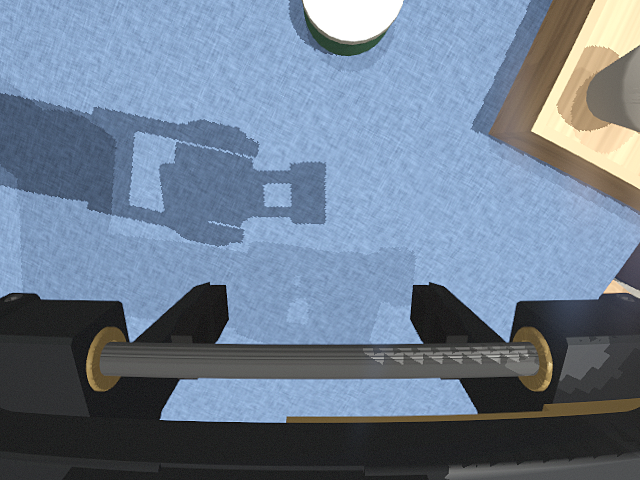

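The top view shows the case at columns 317–488 and rows 175–302, with the bar at about (390,184), the thumb at (465,211) and the bell at (477,277). The side view shows the same layout. Next I cast rays.

```bash
cat > h.py <<'E'
import numpy as np, cv2
from scipy.spatial.transform import Rotation as R
def load(n): return dict(np.load(f"/tmp/{n}.npz"))
def Rm(rpy): return R.from_euler('xyz',rpy).as_matrix()
def ray(d,uv):
    K=np.array([[d["fx"],0,d["cx"]],[0,d["fy"],d["cy"]],[0,0,1]],float)
    p=cv2.undistortPoints(np.array(uv,float).reshape(-1,1,2),K,d["dist"]).reshape(-1,2)
    return np.c_[p,np.ones(len(p))]@Rm(d["orientation"]).T
def plane(d,uv,z):
    r=ray(d,uv); o=d["origin"]; return o+r*((z-o[2])/r[:,2])[:,None]
def depthpts(d,uv):
    r=ray(d,uv); uv=np.array(uv,int); return d["origin"]+r*d["z_map"][uv[:,1],uv[:,0]][:,None]
def proj(d,P):
    K=np.array([[d["fx"],0,d["cx"]],[0,d["fy"],d["cy"]],[0,0,1]],float)
    M=Rm(d["orientation"]); return cv2.projectPoints(np.array(P,float).reshape(-1,1,3),cv2.Rodrigues(M.T)[0],-M.T@d["origin"],K,d["dist"])[0].reshape(-1,2)
E
python3 - <<'E'
from h import *
t=load("top0"); s=load("side0")
for n,d,b in(("top",t,(300,160,500,310)),("side",s,(250,240,400,400))):
    c=d["color"]; x0,y0,x1,y1=b
    cv2.imwrite(f"pics/{n}_z.png",cv2.resize(c[y0:y1,x0:x1,::-1],None,fx=4,fy=4,interpolation=cv2.INTER_CUBIC)[:600,:800])
# depth-based: all points in the region, cloud
ys,xs=np.mgrid[165:312,300:500]; uv=np.c_[xs.ravel(),ys.ravel()]
P=depthpts(t,uv); 
top=(abs(P[:,2]-.1)<.008); m=np.zeros((480,640),np.uint8); m[uv[top,1],uv[top,0]]=255
m=cv2.morphologyEx(m,cv2.MORPH_CLOSE,np.ones((9,9)))
cs,_=cv2.findContours(m,0,2); k=max(cs,key=cv2.contourArea).reshape(-1,2)
W=plane(t,k,.1)[:,:2].astype(np.float32); r=cv2.minAreaRect(W); print(r,cv2.boxPoints(r))
hi=P[:,2]>.112
n,l,st,ce=cv2.connectedComponentsWithStats((lambda a:(a.__setitem__((uv[hi,1],uv[hi,0]),255),a)[1])(np.zeros((480,640),np.uint8)))
for i in range(1,n):
    if st[i,4]>15:
        q=P[(l[uv[:,1],uv[:,0]]==i)]; print(st[i],ce[i],q.min(0),q.max(0),np.median(q,0))
E
```

```text
((0.5549749732017517, -0.1243586540222168), (0.33179137110710144, 0.24867835640907288), 80.75420379638672) [[ 0.4055967  -0.26812145]
 [ 0.65104425 -0.30807665]
 [ 0.7043532   0.01940414]
 [ 0.4589057   0.05935934]]
[357 177  65  13 462] [388.67748918 180.95887446] [ 0.37589836 -0.16836441  0.11285381] [0.67024517 0.04901702 1.06697029] [ 0.65614781 -0.10717865  0.14733736]
[464 204  10  10  79] [468.01265823 208.20253165] [ 0.37589836 -0.26024     0.11278437] [0.59428715 0.04901702 1.06697029] [ 0.58583679 -0.25113974  0.13524592]
[469 270  14  14 148] [475.59459459 276.2972973 ] [ 0.44584622 -0.25677898  0.11203612] [ 0.47109048 -0.23380071  0.14557399] [ 0.45733229 -0.24308333  0.1213439 ]
```

View pics/top_z.png

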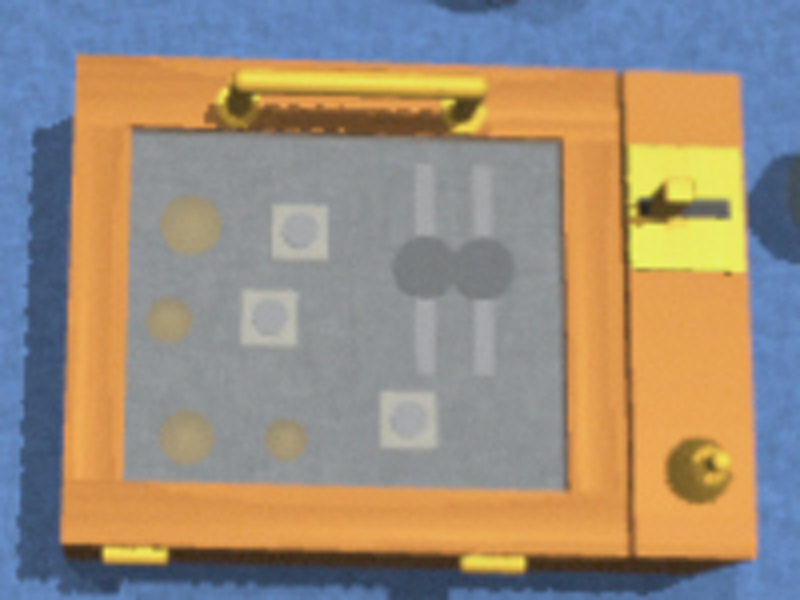

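View pics/side_z.png

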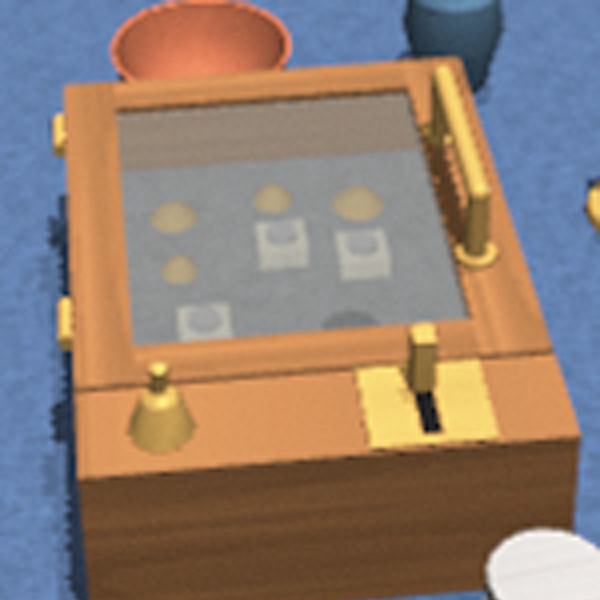

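```bash
python3 - <<'E'
from h import *
t=load("top0"); s=load("side0")
def tri(ut,us):
    a,b=ray(t,[ut])[0],ray(s,[us])[0]; A=np.c_[a,-b]; k=np.linalg.lstsq(A,s["origin"]-t["origin"],rcond=None)[0]
    p,q=t["origin"]+k[0]*a,s["origin"]+k[1]*b; return (p+q)/2,np.linalg.norm(p-q)*1000
Z=lambda x,y:(300+(x+.5)/4-.5,160+(y+.5)/4-.5); S=lambda x,y:(250+(x+.5)/4-.5,240+(y+.5)/4-.5)
e=plane(t,[Z(237,80),Z(487,90)],.146); print("bar top-edge ends",e,np.linalg.norm(e[0]-e[1]),e.mean(0)); d=e[0]-e[1]; print("yaw",np.degrees(np.arctan2(-d[0],d[1])))
print("tri far",tri(Z(237,80),S(443,70)),"near",tri(Z(487,88),S(478,190)))
print("thumb top plane",plane(t,[Z(680,185)],.136),"tri",tri(Z(680,185),S(423,332)))
# depth row: bar points
ys,xs=np.mgrid[172:195,350:430]; uv=np.c_[xs.ravel(),ys.ravel()]; P=depthpts(t,uv); ok=(P[:,2]>.138)&(P[:,2]<.16); P=P[ok]
m=P.mean(0); print("bar cloud",m,len(P)); vx,vy,x0,y0=cv2.fitLine(P[:,:2].astype(np.float32),2,0,.01,.01).ravel(); print("bar yaw",np.degrees(np.arctan2(vy,vx))-90, np.ptp(P@np.array([vx,vy,0])))
# case corners at z=.1 from the zoom
c=plane(t,[Z(77,55),Z(742,73),Z(757,557),Z(62,543)],.1); print("corners",c)
print([np.linalg.norm(c[i]-c[(i+1)%4]) for i in range(4)])
for n,p in (("vase",(260,165)),("mug",(432,135)),("candle",(340,135)),("jar",(522,197)),("tin",(540,280))): print(n,plane(t,[p],.08)[0])
E
```

```text
bar top-edge ends [[ 0.66565261 -0.05286414  0.146     ]
 [ 0.64509724 -0.16874904  0.146     ]] 0.11769380847021584 [ 0.65537492 -0.11080659  0.146     ]
yaw -10.058362181727974
tri far (array([ 0.66675674, -0.05330269,  0.14168947]), np.float64(0.48460589053600067)) near (array([ 0.6458291 , -0.16899994,  0.14534887]), np.float64(0.8297408785774684))
thumb top plane [[ 0.58971364 -0.25417308  0.136     ]] tri (array([ 0.58839383, -0.25439519,  0.13433096]), np.float64(3.341753031101176))
bar cloud [ 0.65592309 -0.10932103  0.14739802] 414
bar yaw -9.27285 0.1188110652235582
corners [[ 0.7036769   0.01828239  0.1       ]
 [ 0.65058181 -0.30891353  0.1       ]
 [ 0.41369901 -0.26788626  0.1       ]
 [ 0.4667888   0.05733127  0.1       ]]
[np.float64(0.3314758839594076), np.float64(0.2404094338048125), np.float64(0.32952233143898485), np.float64(0.24008495753976494)]
vase [0.74483969 0.13350985 0.08      ]
mug [ 0.76203415 -0.22499981  0.08      ]
candle [ 0.78689012 -0.03641933  0.08      ]
jar [ 0.60653145 -0.38444425  0.08      ]
tin [ 0.43542123 -0.38452959  0.08      ]
```

The case measures 240×330 mm as given, with yaw about −9.3°. The bar middle is about (0.656, −0.110, 0.142) and the thumb about (0.589, −0.254). I'll hover above the bar with the jaws across it.

```bash
python3 -m jog '[[0.088,0.04,-0.01,0,0,0,-4],[0.088,0.08,-0.02,0,0,0,-8],[0.088,0.12,-0.03,0,0,0,-12],[0.088,0.16,-0.04,0,0,0,-16],[0.088,0.20,-0.05,0,0,0,-20],[0.088,0.24,-0.06,0,0,0,-24],[0.088,0.28,-0.07,0,0,0,-28],[0.088,0.32,-0.08,0,0,0,-32],[0.088,0.36,-0.09,0,0,0,-36],[0.088,0.40,-0.10,0,0,0,-40],[0.088,0.44,-0.11,0,0,0,-44],[0.088,0.48,-0.12,0,0,0,-48],[0.088,0.51,-0.125,0,0,0,-52],[0.088,0.536,-0.13,0,0,0,-53.9],[0.088,0.536,-0.13,0,0,0,-53.9],[0.088,0.536,-0.13,0,0,0,-53.9],[0.088,0.536,-0.13,0,0,0,-53.9],[0.088,0.536,-0.13,0,0,0,-53.9]]'
python3 - <<'E'
from plant import telemetry, viewer
import cv2,numpy as np
s=telemetry.sense(); print(s["time"],s["qpos"],s["tcp_pos"],np.degrees(s["tool_rot"]),s["ft_force"])
for n in ["wrist","side"]:
    d=viewer.snapshot(n); cv2.imwrite(f"pics/{n}1.png",d["color"][:,:,::-1]); np.savez(f"/tmp/{n}1.npz",**d)
E
```

```text
time: 1.95
tcp_pos: [0.6561, -0.1111, 0.239]
tool_rot: [3.141, 0.0, 1.408]
ft_force: [0.0, -0.3, 0.1]
grip_width: 0.0883
1.95 [-3.43346079e-01  6.37953086e-01  1.00349779e+00 -1.26834148e-04
  1.50000885e+00 -1.80649698e-01] [ 0.65607622 -0.1110758   0.23903709] [1.79993810e+02 8.49937595e-03 8.06786971e+01] [ 0.00630024 -0.2696081   0.0835445 ]
```

View pics/wrist1.png

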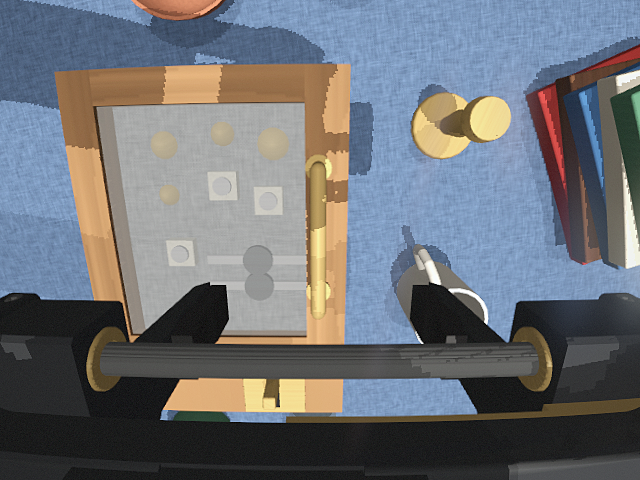

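The wrist view shows the bar upright at column 318, rows 160–318, midway between the open fingers. I'll check it numerically before descending.

```bash
python3 - <<'E'
from h import *
w=load("wrist1")
p=plane(w,[(318,163),(318,316)],.142); print(p,p.mean(0),np.linalg.norm(p[0]-p[1]))
d=p[0]-p[1]; print("yaw",np.degrees(np.arctan2(-d[0],d[1])))
print("thumb top",plane(w,[(270,403)],.136))
E
python3 -m jog '[[0.088,0,0,0.02,0,0,0],[0.088,0,0,0.04,0,0,0],[0.088,0,0,0.06,0,0,0],[0.088,0,0,0.08,0,0,0],[0.088,0,0,0.1,0,0,0],[0.088,0,0,0.11,0,0,0],[0.088,0,0,0.116,0,0,0],[0.088,0,0,0.116,0,0,0]]'
```

```text
[[ 0.66575165 -0.05092679  0.142     ]
 [ 0.64641939 -0.16900381  0.142     ]] [ 0.65608552 -0.1099653   0.142     ] 0.11964914653617631
yaw -9.298302335576453
thumb top [[ 0.58853369 -0.25262513  0.136     ]]
time: 2.85
tcp_pos: [0.6566, -0.1103, 0.1226]
tool_rot: [-3.141, -0.0, 1.409]
ft_force: [0.2, -0.2, -0.7]
grip_width: 0.0878
```

Everything agrees, so I'll close on the bar.

```bash
python3 -m jog '[[0.005,0,0,0,0,0,0],[0.005,0,0,0,0,0,0],[0.005,0,0,0,0,0,0],[0.005,0,0,0,0,0,0],[0.005,0,0,0,0,0,0],[0.005,0,0,0,0,0,0],[0.005,0,0,0,0,0,0],[0.005,0,0,0,0,0,0]]'
```

```text
time: 3.65
tcp_pos: [0.6566, -0.1102, 0.1227]
tool_rot: [-3.142, -0.0, 1.41]
ft_force: [0.2, 0.2, -0.1]
grip_width: 0.0263
```

```bash
python3 -m jog '[[0.005,0,0,0,0,0,0],[0.005,0,0,0,0,0,0],[0.005,0,0,0,0,0,0],[0.005,0,0,0,0,0,0]]'
```

```text
time: 4.05
tcp_pos: [0.6554, -0.11, 0.1227]
tool_rot: [-3.138, -0.0, 1.41]
ft_force: [-7.9, 0.8, 4.3]
grip_width: 0.0106
```

The bar is gripped at 10.6 mm opening. I'll tug gently in small steps and watch the force.

```bash
python3 -m jog '[[0.005,0,-0.0005,-0.002,0,0,0],[0.005,0,-0.001,-0.004,0,0,0],[0.005,0,-0.0015,-0.006,0,0,0],[0.005,0,-0.002,-0.007,0,0,0],[0.005,0,-0.002,-0.007,0,0,0]]'
python3 -m jog '[[0.005,0,0,-0.001,0,0,0],[0.005,0,-0.0005,-0.0015,0,0,0],[0.005,0,-0.0005,-0.0015,0,0,0]]'

```

```text
time: 4.55
tcp_pos: [0.6538, -0.1097, 0.1289]
tool_rot: [-3.138, -0.0, 1.41]
ft_force: [-5.0, 0.7, -7.8]
grip_width: 0.0107
time: 4.85
tcp_pos: [0.6534, -0.1096, 0.1304]
tool_rot: [-3.139, -0.0, 1.41]
ft_force: [-4.4, 0.3, -7.2]
grip_width: 0.0103
```

```bash
python3 -m jog '[[0.005,0,-0.0005,-0.001,0,0,0],[0.005,0,-0.0005,-0.002,0,0,0],[0.005,0,-0.0005,-0.002,0,0,0]]'
python3 -m jog '[[0.005,0,0,-0.001,0,0,0],[0.005,0,-0.0005,-0.002,0,0,0],[0.005,0,-0.0005,-0.002,0,0,0]]'

```

```text
time: 5.15
tcp_pos: [0.6527, -0.1096, 0.1325]
tool_rot: [-3.138, -0.0, 1.41]
ft_force: [-7.0, 0.1, -7.0]
grip_width: 0.0103
time: 5.45
tcp_pos: [0.6521, -0.1094, 0.1344]
tool_rot: [-3.138, -0.0, 1.41]
ft_force: [-6.6, 0.5, -7.8]
grip_width: 0.0104
```

It has risen 11.7 mm (about 0.054 rad) with no rise in force, past where the tongue would stop it. I'll lift a little more and check by camera that the lid really rose and the grip didn't slip.

```bash
python3 -m jog '[[0.005,0,-0.001,-0.003,0,0,0],[0.005,0,-0.0015,-0.006,0,0,0],[0.005,0,-0.002,-0.009,0,0,0],[0.005,0,-0.003,-0.012,0,0,0],[0.005,0,-0.003,-0.012,0,0,0]]'
python3 - <<'E'
from plant import viewer
import cv2,numpy as np
for n in ["side","wrist"]:
    d=viewer.snapshot(n); np.savez(f"/tmp/{n}2.npz",**d); c=d["color"][:,:,::-1]
    cv2.imwrite(f"pics/{n}2.png",c if n=="wrist" else cv2.resize(c[230:400,240:420],None,fx=3.5,fy=3.5))
E
```

```text
time: 5.95
tcp_pos: [0.6481, -0.1087, 0.1457]
tool_rot: [-3.134, -0.0, 1.41]
ft_force: [-12.8, 0.7, -11.3]
grip_width: 0.0105
```

View pics/side2.png

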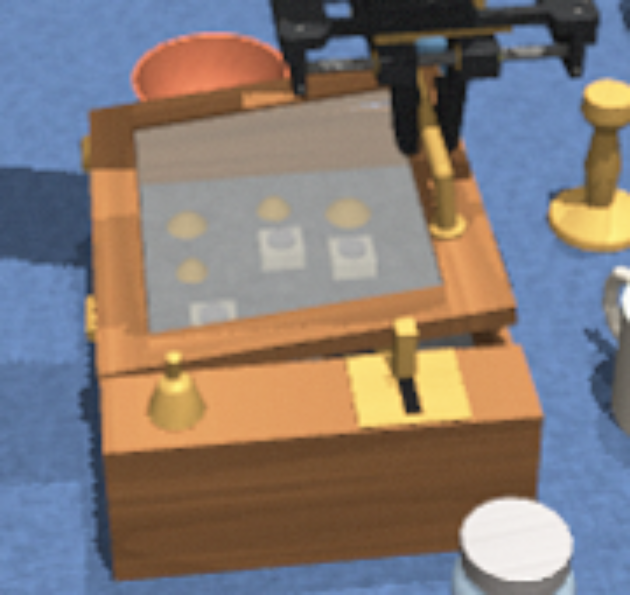

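View pics/wrist2.png

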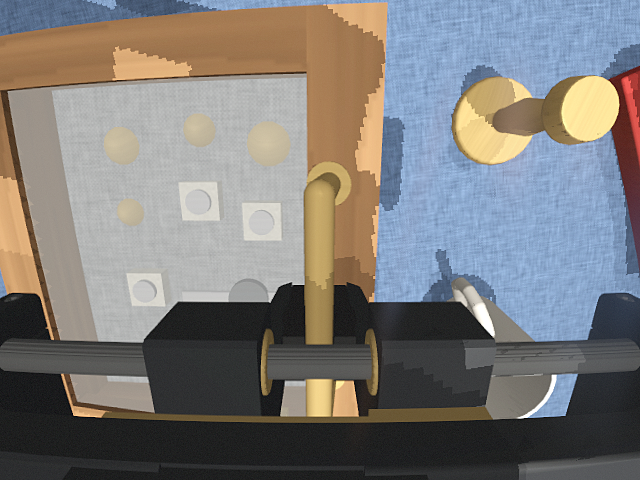

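Side view: the lid stands clear of the ledge (gap at about (480,340) in the zoom) with the thumb at its original place, and the wrist view shows the bar still in the pads. So the lid isn't caught and the catch can stay. I'll compute the opening arc, with the tool tilting at 0.7 of the lid's turn.

```bash
cat > arc.py <<'E'
import numpy as np
r,a0=np.hypot(.215,.056),np.degrees(np.arctan2(56,215))
def pose(th,f,t0):  # case x, z of TCP rel hinge, tilt deg
    ph=f*(th-t0); a=np.radians(a0+th); p=np.radians(ph)
    return np.array([r*np.cos(a)+.019*np.sin(p), r*np.sin(a)-.019*np.cos(p)]),ph
def rows(ths,thb,f=.7,t0=6.25):
    b,pb=pose(thb,f,t0); p=np.radians(pb)
    Y=np.array([np.cos(p),np.sin(p)]); Z=np.array([np.sin(p),-np.cos(p)])
    for t in ths:
        q,ph=pose(t,f,t0); d=q-b
        print(t,"dy %.4f dz %.4f wx %.1f"%(d@Y,d@Z,-(ph-pb)))
E
python3 -c "
from arc import *
rows([8,10,12,14,16,18,20],6.25);print();rows([22,24,26,28,30,32,34,36],20);print();rows([38,40,42,44,46,48,49,50],36)"
python3 -c "from plant import telemetry as t;s=t.sense();print(s['tcp_pos'],s['tool_rot'],s['ft_force'],s['time'])"
```

```text
8 dy -0.0021 dz -0.0063 wx -1.2
10 dy -0.0047 dz -0.0134 wx -2.6
12 dy -0.0076 dz -0.0205 wx -4.0
14 dy -0.0108 dz -0.0274 wx -5.4
16 dy -0.0141 dz -0.0342 wx -6.8
18 dy -0.0177 dz -0.0408 wx -8.2
20 dy -0.0216 dz -0.0474 wx -9.6

22 dy -0.0029 dz -0.0070 wx -1.4
24 dy -0.0061 dz -0.0138 wx -2.8
26 dy -0.0095 dz -0.0206 wx -4.2
28 dy -0.0132 dz -0.0272 wx -5.6
30 dy -0.0170 dz -0.0337 wx -7.0
32 dy -0.0211 dz -0.0400 wx -8.4
34 dy -0.0254 dz -0.0462 wx -9.8
36 dy -0.0300 dz -0.0522 wx -11.2

38 dy -0.0035 dz -0.0067 wx -1.4
40 dy -0.0072 dz -0.0132 wx -2.8
42 dy -0.0112 dz -0.0196 wx -4.2
44 dy -0.0154 dz -0.0259 wx -5.6
46 dy -0.0198 dz -0.0320 wx -7.0
48 dy -0.0244 dz -0.0379 wx -8.4
49 dy -0.0268 dz -0.0408 wx -9.1
50 dy -0.0292 dz -0.0437 wx -9.8
[ 0.6481918  -0.10875596  0.14543346] [-3.13445789e+00 -5.69907709e-04  1.40961572e+00] [-12.96545564   0.32726974 -10.42320898] 6.05
```

```bash
python3 -m jog '[[0.005,0,-0.002,-0.003,0,0,-0],[0.005,0,-0.0041,-0.0063,-1.2,0,0],[0.005,0,-0.0055,-0.010,-1.9,0,0],[0.005,0,-0.0067,-0.0134,-2.6,0,0],[0.005,0,-0.0082,-0.017,-3.3,0,0],[0.005,0,-0.0096,-0.0205,-4,0,0],[0.005,0,-0.0112,-0.024,-4.7,0,0],[0.005,0,-0.0128,-0.0274,-5.4,0,0],[0.005,0,-0.0144,-0.0308,-6.1,0,0],[0.005,0,-0.0161,-0.0342,-6.8,0,0],[0.005,0,-0.0179,-0.0375,-7.5,0,0],[0.005,0,-0.0197,-0.0408,-8.2,0,0],[0.005,0,-0.0216,-0.0441,-8.9,0,0],[0.005,0,-0.0236,-0.0474,-9.6,0,0],[0.005,0,-0.0236,-0.0474,-9.6,0,0]]'
python3 -c "from plant import telemetry as t;s=t.sense();print(s['tcp_pos'],s['qpos'],s['wrist_torque'])"
```

```text
time: 7.55
tcp_pos: [0.6258, -0.1051, 0.1943]
tool_rot: [2.976, -0.0, 1.41]
ft_force: [-5.1, 1.0, -9.1]
grip_width: 0.01
[ 0.62581399 -0.10511408  0.19434325] [-0.36399878  0.50151242  1.34925333  0.03692226  1.12898046 -0.21592127] [ 0.07245176  0.94355619 -0.01831821]
```

```bash
python3 -m jog '[[0.005,0,-0.0014,-0.0035,-0.7,0,0],[0.005,0,-0.0029,-0.007,-1.4,0,0],[0.005,0,-0.0045,-0.0104,-2.1,0,0],[0.005,0,-0.0061,-0.0138,-2.8,0,0],[0.005,0,-0.0078,-0.0172,-3.5,0,0],[0.005,0,-0.0095,-0.0206,-4.2,0,0],[0.005,0,-0.0113,-0.0239,-4.9,0,0],[0.005,0,-0.0132,-0.0272,-5.6,0,0],[0.005,0,-0.0151,-0.0305,-6.3,0,0],[0.005,0,-0.017,-0.0337,-7,0,0],[0.005,0,-0.019,-0.0369,-7.7,0,0],[0.005,0,-0.0211,-0.04,-8.4,0,0],[0.005,0,-0.0232,-0.0431,-9.1,0,0],[0.005,0,-0.0254,-0.0462,-9.8,0,0],[0.005,0,-0.0277,-0.0492,-10.5,0,0],[0.005,0,-0.03,-0.0522,-11.2,0,0],[0.005,0,-0.03,-0.0522,-11.2,0,0]]'
python3 -c "from plant import telemetry as t;s=t.sense();print(s['tcp_pos'],s['qpos'],s['wrist_torque'])"
```

```text
time: 9.25
tcp_pos: [0.5877, -0.0988, 0.2403]
tool_rot: [2.781, -0.0, 1.41]
ft_force: [-5.7, 0.9, -14.0]
grip_width: 0.0104
[ 0.58766423 -0.09881515  0.24025207] [-0.39843411  0.28843489  1.56914592  0.10353915  0.93576002 -0.28410018] [ 0.05660872  1.30469611 -0.08138032]
```

```bash
python3 -m jog '[[0.005,0,-0.002,-0.003,-0.7,0,0],[0.005,0,-0.0042,-0.0063,-1.4,0,0],[0.005,0,-0.0063,-0.0093,-2.1,0,0],[0.005,0,-0.0085,-0.0125,-2.8,0,0],[0.005,0,-0.0105,-0.0157,-3.5,0,0],[0.005,0,-0.0125,-0.0189,-4.2,0,0],[0.005,0,-0.0146,-0.0221,-4.9,0,0],[0.005,0,-0.0167,-0.0252,-5.6,0,0],[0.005,0,-0.0189,-0.0283,-6.3,0,0],[0.005,0,-0.0211,-0.0313,-7,0,0],[0.005,0,-0.0234,-0.0343,-7.7,0,0],[0.005,0,-0.0257,-0.0372,-8.4,0,0],[0.005,0,-0.0281,-0.0401,-9.1,0,0],[0.005,0,-0.0305,-0.043,-9.8,0,0],[0.005,0,-0.0305,-0.043,-9.8,0,0],[0.005,0,-0.0305,-0.043,-9.8,0,0],[0.005,0,-0.0305,-0.043,-9.8,0,0],[0.005,0,-0.0305,-0.043,-9.8,0,0]]'
python3 - <<'E'
from plant import viewer,telemetry
import cv2,numpy as np
s=telemetry.sense(); print(s["time"],s['tcp_pos'],s['qpos'],s['qvel'],s['ft_force'],s["grip_width"])
for n in ["side","top"]:
    d=viewer.snapshot(n); np.savez(f"/tmp/{n}3.npz",**d); cv2.imwrite(f"pics/{n}3.png",d["color"][:,:,::-1])
s=telemetry.sense(); z=s["tcp_pos"][2]+.019*np.cos(np.pi-abs(s["tool_rot"][0])); print("lid deg from grip",np.degrees(np.arcsin((z-.086)/.2222))-14.6, s['tcp_pos'])
E
```

```text
time: 11.05
tcp_pos: [0.5454, -0.0919, 0.27]
tool_rot: [2.609, -0.001, 1.41]
ft_force: [-2.7, 4.4, -16.7]
grip_width: 0.01
11.05 [ 0.54540069 -0.09187359  0.26996313] [-0.44463749  0.09757743  1.77301638  0.2070791   0.76660762 -0.39593578] [-0.00019367  0.0005764   0.00077636 -0.00131644  0.00051029  0.0009158 ] [ -2.69579946   4.4113928  -16.7392519 ] 0.01000253025489997
lid deg from grip 49.76463012777797 [ 0.54540721 -0.09187192  0.26996298]
```

View pics/side3.png

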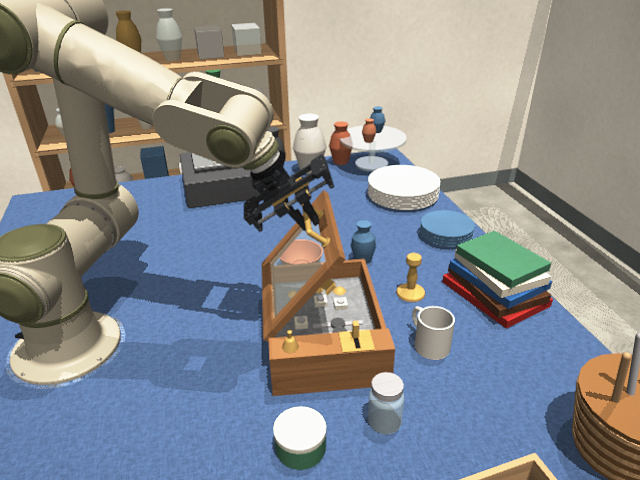

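View pics/top3.png

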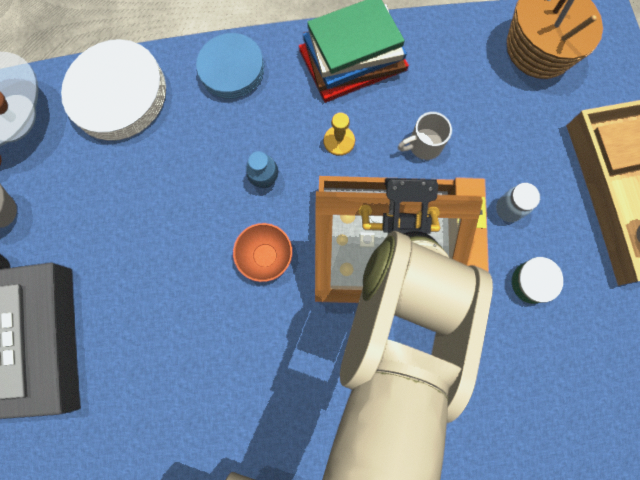

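The side view shows the lid open with the fingers on the bar at (315,235). All the wares are at the same pixels as at the start. I'll make one independent check of the lid angle from depth and of the bystanders' shift, then hand in.

```bash
python3 - <<'E'
from h import *
t=load("top3"); t0=load("top0"); s=load("side3"); s0=load("side0")
H=np.array([.4668,.0573]); y=np.radians(-9.27); X=np.array([np.cos(y),np.sin(y)]); Y=np.array([-X[1],X[0]])
ys,xs=np.mgrid[180:300,310:490]; uv=np.c_[xs.ravel(),ys.ravel()]; P=depthpts(t,uv)
u=(P[:,:2]-H)@X; v=(P[:,:2]-H)@Y
# lid's frame side strips (off the gripper)
for lo,hi in((-.025,-.006),(-.265,-.25)):
    k=(v>lo)&(v<hi)&(u>.03)&(u<.145)&(P[:,2]>.125)&(P[:,2]<.285); 
    if k.sum()>20: print(k.sum(),"lid angle deg",np.degrees(np.arctan(np.polyfit(u[k],P[k,2],1)[0])))
for n,(cx,cy) in dict(vase=(260,168),mug=(430,137),candle=(340,133),jar=(522,200),tin=(540,280),bowl=(263,253)).items():
    sl=np.s_[cy-26:cy+26,cx-26:cx+26]; print(n,cv2.phaseCorrelate(cv2.cvtColor(t0["color"],7)[sl].astype(float),cv2.cvtColor(t["color"],7)[sl].astype(float))[0])
sl=np.s_[325:355,275:305]; print("bell",cv2.phaseCorrelate(cv2.cvtColor(s0["color"],7)[sl].astype(float),cv2.cvtColor(s["color"],7)[sl].astype(float))[0])
E
```

```text
935 lid angle deg 50.68787907085135
575 lid angle deg 50.427120525739106
vase (0.06529997016973965, 0.05029231582754079)
mug (-0.018205784817201476, -0.039978739022984655)
candle (0.018097410244429568, -0.00810430202492185)
jar (0.009583534262588955, -0.03346112402850565)
tin (-0.02402945292556069, -0.003009760505989334)
bowl (0.033400498668527234, 0.020177483423715614)
bell (-0.054733347030305524, -0.07691167952404676)
```

```bash
python3 -c "
from plant import manip,telemetry as t
s=t.sense();print(s['time'],s['tcp_pos'],s['grip_width'],s['ft_force'])
print(manip.close_job())
s=t.sense();print(s['time'],s['tcp_pos'],s['grip_width'],s['ft_force'])"
```

```text
11.15 [ 0.54540721 -0.09187192  0.26996298] 0.009995509146713849 [ -3.56740055   3.77006874 -17.02979232]
the job is handed in; nothing more can be done
None
the job is handed in; nothing more can be done
```

The lid is open at about 50° and held still by its bar, and the job is handed in at 11.2 s of the 54 s allowed.

I gripped the bar and tugged the lid up without touching the catch. It rose past about 0.054 rad (where a caught tongue would already have stopped it) with no rise in force. The pictures showed the lid clear of the ledge, so it was not caught and I left the catch alone. I then raised the lid along its arc by the bar.

My last checks before handing in:
- **Lid angle:** 49.8° from the grip position and 50.4–50.7° from the top camera's depth, so these differ by under 1°.
- **Hold:** the fingers were on the bar at 10 mm opening, against the 12 mm given. The arm was at rest, and the wrist force was about 18 N.
- **Other wares:** all seven moved less than 0.1 pixel from the start.

No check failed. I could not read the state after handing in, so the final second itself is unconfirmed.

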